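# Gauge a part, then hold the spring vice open at its line

### The job

Press the blue cap of the drop gauge all the way down to its stop for a moment, so that its sprung foot rests on the part standing under it and the pointer shows whether the part is low (yellow band) or tall (red band), then let the gauge spring back up. Then pull the black grip of the spring-jaw vice out until the white pointers on its jaw stand at the line of that same colour, and hold it there: the program finishes while still holding the grip. Do not shift the gauged part out from under the gauge, and leave the other part, the solder spool, the bottle and the flux pen where they stand.

Things in the scene. Friction and masses are not known exactly. Their poses are not given: they have to be found in the camera images.
- gauge: Drop gauge, fixed to the bench: grey base plate 65x90x14 mm with a 20 mm square steel post up to 110 mm, standing on the +x side of the gauging spot (plate from 30 to 95 mm, post face at 35 mm along its own +x axis). Origin on the bench at the gauging spot, z up. In front of the post hangs a sprung black carriage (32x40x50 mm) with a blue round cap on top and a sprung foot below.
- gauge_spot (a point): The point on the bench straight under the gauge's foot, where the part to be gauged stands.
- gauge_cap (a point): Centre of the top of the blue cap (30 mm across, 8 mm thick) on the gauge's carriage. 146 mm above the bench with the gauge at rest, 106 mm with the carriage down at its stop. Moves with the carriage. Press it straight down from above, for example with shut fingers.
- gauge_carriage (a joint): How far the gauge's carriage is pressed down, m: 0 at rest (up), 0.040 at the stop. A spring brings it back; pressing takes about 2 N at first and 6 to 10 N at the stop, with a part below.
- gauge_foot (a joint): How far the sprung foot (steel pad 18 mm across) is pushed up into the carriage, m: 0 when free. With the carriage at its stop a free foot would be 5 mm above the bench, so it then reads the part's height less 0.005: about 0.013 for the heat sink (pointer on the lower, yellow band of the carriage's front face), about 0.025 for the relay (upper, red band). Its spring pushes on the part with 1 to 4 N.
- vice: Spring-jaw vice, fixed to the bench: blue bed 240x84x16 mm, fixed steel jaw at its +x end, and a sliding jaw with a black grip toward its -x end. Origin on the bench under the centre of the bed; its -x axis is the direction in which the grip is pulled.
- vice_grip (a point): Point inside the upright black grip of the sliding jaw, in the middle of its cross-section and 60 mm above the bench. The grip is 18 mm along the vice's x, 30 mm along its y, and reaches from 24 to 78 mm above the bench; with the jaw shut it stands 85 mm from the vice's origin toward -x. Nearest things: two spring barrels whose ends begin 31 mm behind its +x face, from 17 to 33 mm to either side of the middle, up to 41 mm high. Moves with the jaw.
- vice_jaw (a joint): How far the sliding jaw is pulled out along the vice's -x, m: 0 shut (the spring holds it there), 0.065 at most. The white pointers at the jaw's sides stand on the yellow lines of the bed at 0.025 and on the red lines at 0.050. The spring pulls back with about 4 N shut, 7 N at yellow, 10 N at red; let go, it shuts.
- heat_sink: Silver finned heat sink, a low part, 24x30 mm and 18 mm high, loose. Origin at the centre of its underside. Stands either under the gauge or a little way off on the bench.
- relay: Blue box-shaped relay, a tall part, 13x28 mm and 30 mm high, loose. Origin at the centre of its underside. Stands where the heat sink does not: under the gauge or a little way off.
- spool: Spool of solder with yellow flanges, about 58 mm across and 52 mm high, loose, origin at the centre of its underside. Bystander.
- alcohol_bottle: White bottle with a red nozzle, 40 mm across and 100 mm high, loose, origin at the centre of its underside. Bystander.
- flux_pen: White pen with a red cap, 93 mm long and 18 mm thick, lying loose along its y, origin at the centre of its underside. Bystander.
Mind the look-alikes: they are no part of the job. Several things look just like the relay: the one meant starts farthest from the robot's base.

How it is judged:
By the outcome, as a careful person would: the job done as asked, in the order asked, and still so for the second after the job is handed in, while the arm keeps its last pose, push and grip.
It also fails if it takes over 42 s, if anything falls off the work surface, if the arm or the gripper's body presses on something with over 40 N, if the wrist force passes 120 N, or if a joint passes its speed limit or range.

### The arm

A 6-joint arm with a two-finger parallel gripper is mounted at the origin on a cart in front of the work surface, level with it; the furniture and walls round the work are solid. World frame = base frame: x ahead of the robot, y to its left, z up, the work surface at z = 0. Lengths are in m, angles in degrees, forces in N, time in s.
With the tool pointing down it reaches from about 0.4 to 0.825 m from the base axis. Payload 7 kg.
Tool frame: the origin (TCP) lies between the finger pads; the fingertips stand 25 mm ahead of it and the grasp point (between the pads) lies 6 mm ahead of it; z points along the fingers, y is the line along which they close (so a half turn about z gives the same grasp; the last joint's range is limited). The gripper opens to 88 mm and grips with 3 to 60 N. Pads are 19 mm wide; open, the fingers measure 130 mm over their backs; the gripper's body (78 mm by 193 mm) begins 47 mm behind the grasp point.
Start: joints at [-51.389, 20.546, 0.682, 0, -70.136, -16.507], TCP at [0.254, -0.625, 0.252] pointing down, gripper open.
Joint ranges: [-176.03, 176.03], [-82.01, 121.73], [-58.28, 71.71], [-173.87, 95.51], [-174.79, -0.11], [-173.66, 173.66]. Speed limits (degrees/s): [136.94, 136.94, 172.46, 180, 180, 180].

### API

Orientations are given as [roll, pitch, yaw] about the fixed x, y, z axes, in that order (R = Rz(yaw) Ry(pitch) Rx(roll)).
In Python, from plant import r gives the robot as it stands.
- The arm moves only by the shell command python3 -m crank 'ROWS' [FORCE]. ROWS is JSON, a list of rows, each a list of 3 entries, a list of its own where there are three numbers: the turn, a rotation vector about the tool's x, y, z in degrees, then the shift along the tool's x, y, z in cm, then the closure, from -1 (fully open) to 1 (shut). In form: [[[wx, wy, wz], [dx, dy, dz], fingers], ...]. A call has 1 to 8 rows; each row shifts and turns the commanded pose from where the row before left it, along the tool's axes as they then stand; what a row does not reach is not made up. A row lasts 1/10 s, in which the tool goes at most 50 mm and 8.59 degrees, less where a joint would pass 70% of its speed; a pose out of reach is approached as far as the arm can. A call with a gripper value outside its range is refused whole. The fingers move at their own pace and stop on an object; FORCE is the grip in N (left out, the last holds). Time passes only in rows, so rows that do not move let the fingers close. It gives the time, the measured TCP pose, the force, the opening and the grip force at its end, in the units of the state.
- r.get_state(): the state, without advancing time (a new reading comes with each control period).
- r.capture(name): name is "scene" or "side" or "wrist"; returns a dict with "color" (400x640x3 uint8, red, green, blue), "range_z" (400x640 float32, m along the optical axis (not along the pixel's ray), 0 where there is no reading), "intrinsics" (3x3 intrinsics, pixels), "k1" (the pictures are not rectified: a ray, as slopes to the right and down, at radius r is drawn at 1 + k1 r^2 times it, then the intrinsics apply), "world_from_camera" (4x4, takes a point from camera to world coordinates); the wrist camera has in their place "hand_eye" (4x4, takes a point from camera to tool coordinates, whose origin is the TCP and whose axes are the flange's). Camera axes: x right, y down, z forward; pixel columns grow to the right and rows downward; lengths in m; the calibration is good to about 2 mm. A picture is of the moment at which its call begins: read the wrist's pose just before it.
- r.close_job(): hands the job in; it is judged then, once.
The state is a dict: "time_s": time; "joints": joint angles; "qd": joint speeds; "joint_torque": joint torques, N m; "tcp_pos": TCP position; "eef_rot": TCP orientation; "contact_force": force on the tool from outside, world axes, zero at the start; "moment": the same for the moment, N m; "gripper_width": finger opening in m; "gripper_force": force on a finger pad.
Only numpy, scipy, OpenCV 4.12 (cv2) and the standard library are available. Lean on these libraries where they do the work, as an engineer would, in place of code of your own. Each camera call takes 0.05 s, during which the arm holds its last target. There are 200 camera calls.

## Working session

There is one attempt and no reset: what is moved stays moved. The work goes in short steps, Python scripts to look and compute and a shell command to move; the robot and the scene stay as the last step left them, time stands still between calls to the robot, and variables do not carry over. Pictures are saved under pics/ and viewed, at most 10 in all, crops included, and the job is handed in when it is done.

```bash
mkdir -p pics; cat > h.py <<'E'
import numpy as np,cv2
from plant import r
from scipy.spatial.transform import Rotation as R
def cap(n):
    s=r.get_state(); c=r.capture(n)
    if 'world_from_camera' in c: T=np.array(c['world_from_camera'])
    else:
        T=np.eye(4);T[:3,:3]=R.from_euler('xyz',s['eef_rot'],degrees=True).as_matrix();T[:3,3]=s['tcp_pos'];T=T@np.array(c['hand_eye'])
    np.savez(n+'.npz',color=c['color'],z=c['range_z'],K=c['intrinsics'],k1=c['k1'],T=T); return c
def P(n,u,v,z=None):
    """world point from pixel; depth from image, or intersect with plane z"""
    d=np.load(n+'.npz');K=d['K'];k=float(d['k1'])
    y=np.array([(u-K[0,2])/K[0,0],(v-K[1,2])/K[1,1]]);x=y.copy()
    for _ in range(20): x=y/(1+k*(x@x))
    T=d['T'];ray=T[:3,:3]@np.array([x[0],x[1],1]);o=T[:3,3]
    t=(z-o[2])/ray[2] if z is not None else np.median(d['z'][int(v)-1:int(v)+2,int(u)-1:int(u)+2])
    return np.round(o+t*ray,4)
def save(n,f,box=None,sc=1):
    im=np.load(n+'.npz')['color'][:,:,::-1]
    if box: a,b,c,e=box; im=im[b:e,a:c]
    cv2.imwrite('pics/'+f,cv2.resize(im,None,fx=sc,fy=sc,interpolation=cv2.INTER_CUBIC))
E
python3 - <<'E'
from h import *
for n in('scene','side'): cap(n); 
im=np.vstack([np.load(n+'.npz')['color'][:,:,::-1] for n in('scene','side')])
save('scene','a.png',None,1.25);save('side','b.png',None,1.25)
print(r.get_state())
for n in('scene','side'):print(np.load(n+'.npz')['T'].round(3))
E
```

```text
{'time_s': 0.1, 'joints': array([-5.13875692e+01,  2.05865311e+01,  6.39761912e-01, -1.78694653e-02,
       -7.01351918e+01, -1.65082989e+01]), 'qd': array([ 0.05881257, -0.19735525,  0.04552876,  0.03602639,  0.05001851,
       -0.04632042]), 'joint_torque': array([-3.74968498e-03, -5.84162593e+01,  2.93749684e+01,  7.01567933e+00,
        1.00939261e-02, -7.99362624e-05]), 'tcp_pos': array([ 0.25384547, -0.6250269 ,  0.25073057]), 'eef_rot': array([ 1.79916644e+02, -7.18473363e-03, -1.57901947e+02]), 'contact_force': array([-0.43291451,  0.63960602, -0.74397732]), 'moment': array([0.01412044, 0.00099595, 0.00450933]), 'gripper_force': 0.0, 'gripper_width': 0.08728633052916865}
[[ 0.445 -0.551  0.705 -0.126]
 [-0.895 -0.292  0.337 -0.554]
 [ 0.02  -0.781 -0.624  0.71 ]
 [ 0.     0.     0.     1.   ]]
[[ 0.999  0.011 -0.044  0.604]
 [ 0.044 -0.413  0.91  -1.098]
 [-0.008 -0.911 -0.413  0.53 ]
 [ 0.     0.     0.     1.   ]]
```

View pics/a.png

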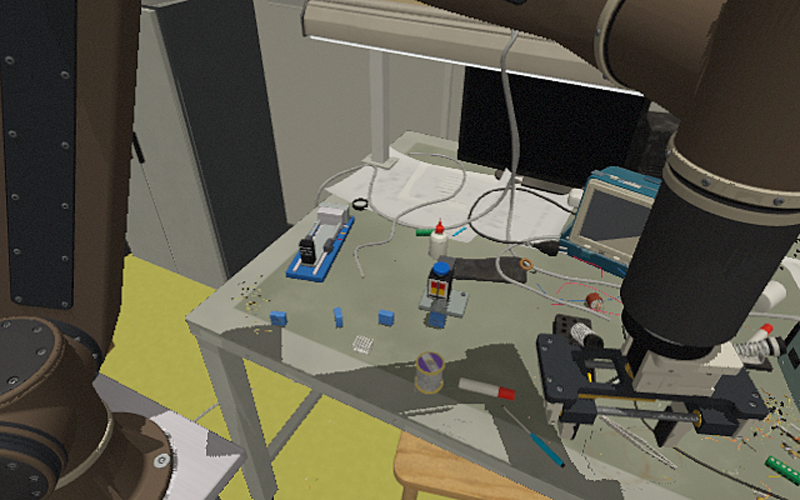

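View pics/b.png

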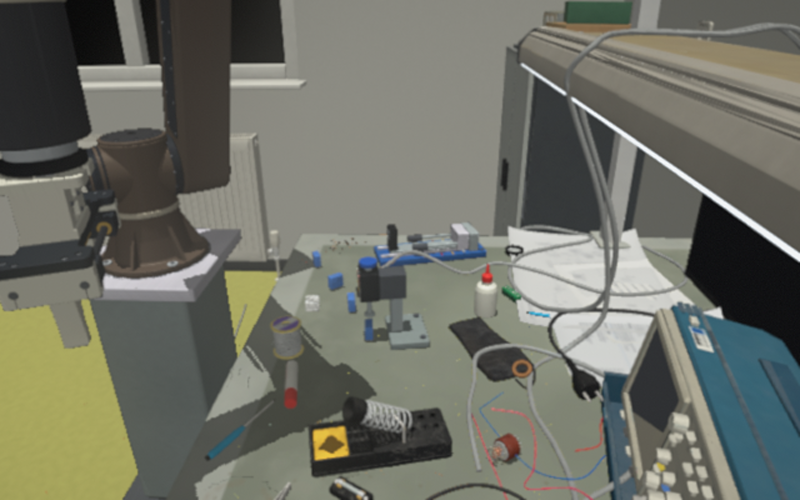

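The scene view (800x500 scale) shows the vice at (320,250), the gauge at (440,285) with a blue box under it at (435,318), and look-alike boxes at (278,317), (338,317) and (386,317). The heat sink is off to the side at (363,344). Next I'll enlarge the gauge and measure.

```bash
python3 - <<'E'
from h import *
save('scene','c.png',(210,140,410,290),4)
g=lambda n,u,v,z=None:P(n,u/1.25,v/1.25,z)
for u,v in((278,316),(338,316),(386,317),(435,319)):print('blue',g('scene',u,v), np.hypot(*g('scene',u,v)[:2]))
print('cap',g('scene',440,267),g('scene',440,267,.146))
print('cap side',g('side',368,263),g('side',368,263,.146))
print('grip',g('scene',306,239),g('scene',306,239,.078),g('side',391,226,.078))
print('sink',g('scene',363,343))
print('bottle',g('scene',439,222),'spool',g('scene',430,358))
for u,v in((287,275),(323,281),(354,216),(323,211)):print('bed',g('scene',u,v),g('scene',u,v,.016))
E
```

```text
blue [ 0.3784 -0.052   0.0286] 0.3819562278586383
blue [ 0.4305 -0.1513  0.0284] 0.4563134229890679
blue [ 0.4734 -0.2309  0.0246] 0.526708999353533
blue [ 0.5135 -0.3149  0.0226] 0.6023655534640074
cap [ 0.5192 -0.3143  0.1464] [ 0.5197 -0.3141  0.146 ]
cap side [ 0.5219 -0.3237  0.146 ] [ 0.5219 -0.3237  0.146 ]
grip [5.51e-01 2.00e-04 7.77e-02] [ 5.506e-01 -1.000e-04  7.800e-02] [ 0.5407 -0.0057  0.078 ]
sink [ 0.4039 -0.2207  0.0153]
bottle [ 0.7256 -0.2268  0.0886] spool [ 0.3988 -0.3545  0.052 ]
bed [0.5026 0.0237 0.0058] [0.4935 0.0154 0.016 ]
bed [ 0.5216 -0.0548  0.0061] [ 0.5125 -0.0618  0.016 ]
bed [0.7684 0.0178 0.0015] [0.7501 0.0061 0.016 ]
bed [0.6832 0.048  0.0562] [0.7329 0.085  0.016 ]
```

View pics/c.png

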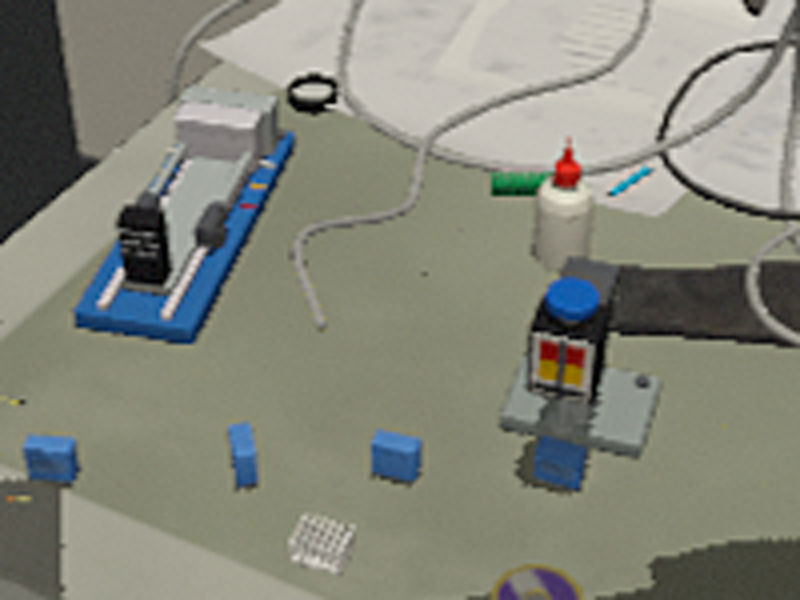

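The box under the gauge is the farthest from the base (0.60 m, against 0.38, 0.46 and 0.53 m for the look-alikes), so it is the relay. It is confirmed in the crop at (558,463). I'm moving above the cap with the fingers shut.

```bash
cat > to.py <<'E'
import sys
from h import *
s=r.get_state();M=R.from_euler('xyz',s['eef_rot'],degrees=True).as_matrix()
def go(p,yaw=None):
    print('shift cm',(M.T@(np.array(p)-s['tcp_pos'])*100).round(2))
    if yaw is not None: print('turn',(R.from_matrix(M.T)*R.from_euler('xyz',[180,0,yaw],degrees=True)).as_rotvec(degrees=True).round(2))
if __name__=='__main__':
    a=list(map(float,sys.argv[1:]));go(a[:3],a[3] if len(a)>3 else None)
E
python3 -m crank '[[[0,0,0],[-4,2,0],1],[[0,0,0],[-4,2,0],1],[[0,0,0],[-4,2,0],1],[[0,0,0],[-4,2,0],1],[[0,0,0],[-4,2,0],1],[[0,0,0],[-4,2,0],1],[[0,0,0],[-4,2,0],1],[[0,0,0],[-4,2,0],1]]' 20
python3 -m crank '[[[0,0,0],[-4.2,2.3,0],1],[[0,0,0],[0,0,0],1],[[0,0,0],[0,0,0],1],[[0,0,0],[0,0,0],1]]'
python3 to.py 0.521 -0.319 0.22
python3 - <<'E'
from h import *
cap('wrist');save('wrist','d.png',None,1.25)
E
```

```text
time_s: 0.9
tcp_pos: [0.491, -0.355, 0.2514]
eef_rot: [180.0, -0.0, -157.9]
contact_force: [-0.4, -1.2, -0.4]
gripper_width: 0.0296
gripper_force: 0.0
time_s: 1.3
tcp_pos: [0.52, -0.3199, 0.2513]
eef_rot: [180.0, -0.0, -157.9]
contact_force: [-0.9, 0.2, 0.1]
gripper_width: 0.0017
gripper_force: 0.0
shift cm [-0.13  0.04  3.13]
```

View pics/d.png

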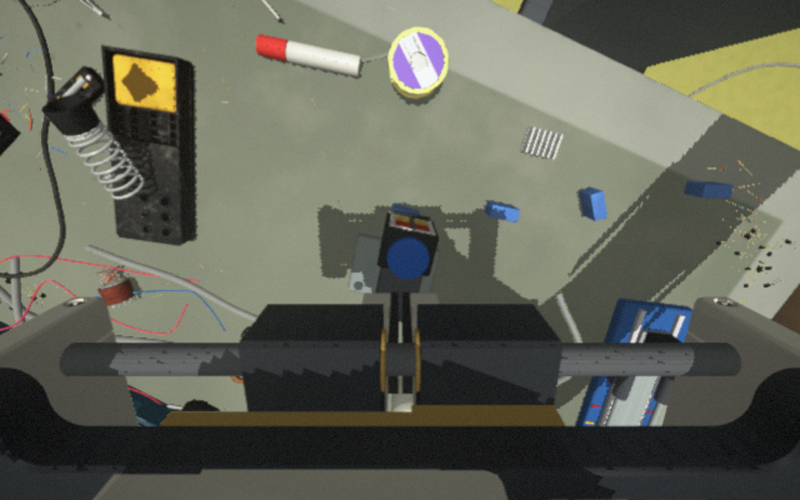

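The wrist view shows the cap centred at (408,258), and the parts and bystanders have not moved. I'll use this to refine the cap position.

```bash
python3 - <<'E'
from h import *
p=P('wrist',408/1.25,258/1.25);q=P('wrist',408/1.25,258/1.25,.146);print(p,q)
import to; to.go([q[0],q[1],.18])
g=lambda u,v,z:P('scene',210+u/4,140+v/4,z)
for a in((78,318),(192,330),(295,133)):print('bed',g(*a,.016))
E
```

```text
[ 0.519  -0.3142  0.147 ] [ 0.5194 -0.314   0.146 ]
shift cm [-0.2   0.59  7.14]
bed [0.495  0.0168 0.016 ]
bed [ 0.5197 -0.0558  0.016 ]
bed [0.7488 0.0033 0.016 ]
```

```bash
python3 -m crank '[[[0,0,0],[-0.2,0.5,3],1],[[0,0,0],[0,0,3],1],[[0,0,0],[0,0,1.2],1],[[0,0,0],[0,0,1],1],[[0,0,0],[0,0,1],1],[[0,0,0],[0,0,1],1],[[0,0,0],[0,0,0.9],1],[[0,0,0],[0,0,0.4],1]]'
python3 -m crank '[[[0,0,0],[0,0,0.2],1],[[0,0,0],[0,0,0.2],1],[[0,0,0],[0,0,0],1]]'
```

```text
time_s: 2.15
tcp_pos: [0.5206, -0.3151, 0.1371]
eef_rot: [-179.9, -0.0, -157.9]
contact_force: [-5.1, -1.1, 8.0]
gripper_width: 0.0002
gripper_force: 4.0
time_s: 2.45
tcp_pos: [0.5206, -0.3151, 0.1337]
eef_rot: [-179.9, 0.0, -157.9]
contact_force: [-4.3, -2.3, 7.5]
gripper_width: 0.0005
gripper_force: 3.8
```

Not at the stop yet. I'll keep going down in small steps until the force rises.

```bash
python3 -m crank '[[[0,0,0],[0,0,0.2],1],[[0,0,0],[0,0,0.1],1],[[0,0,0],[0,0,0],1]]'
python3 -m crank '[[[0,0,0],[0,0,0.1],1],[[0,0,0],[0,0,0],1]]'
python3 - <<'E'
from h import *
cap('scene');save('scene','e.png',(310,190,390,280),6)
E
```

```text
time_s: 2.75
tcp_pos: [0.5206, -0.3151, 0.1313]
eef_rot: [-179.9, 0.0, -157.9]
contact_force: [-5.4, -1.0, 11.2]
gripper_width: 0.0002
gripper_force: 5.2
time_s: 2.95
tcp_pos: [0.5206, -0.3152, 0.1312]
eef_rot: [-179.9, 0.0, -157.9]
contact_force: [-6.5, 1.7, 17.0]
gripper_width: 0.0005
gripper_force: 8.5
```

View pics/e.png

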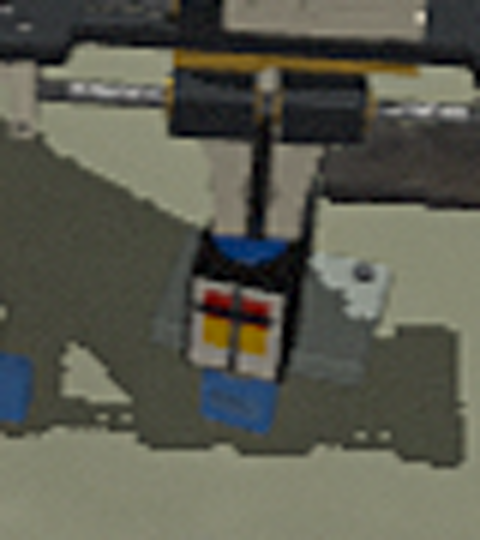

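At the stop the z force rose to 17 N with no further travel. The pointer bar is at about (237,313) in the crop, near the red band. I'll enlarge it while releasing.

```bash
python3 - <<'E'
from h import *
save('scene','f.png',(338,232,362,256),20)
E
python3 -m crank '[[[0,0,0],[0,0,-0.6],1],[[0,0,0],[0,0,-1],1],[[0,0,0],[0,0,-1],1],[[0,0,0],[0,0,-1.5],1],[[0,0,0],[0,0,-3],1],[[0,0,0],[0,0,-3],1],[[0,0,0],[0,0,-2],1],[[0,0,0],[0,0,0],1]]'
python3 to.py 0.551 0 0.22 -75
```

```text
time_s: 3.8
tcp_pos: [0.5224, -0.3148, 0.2534]
eef_rot: [-179.7, 0.3, -157.9]
contact_force: [0.3, -0.6, 0.3]
gripper_width: 0.0003
gripper_force: 0.0
shift cm [-14.49  28.1    3.29]
turn [-4.300e-01  7.000e-02 -8.287e+01]
```

View pics/f.png

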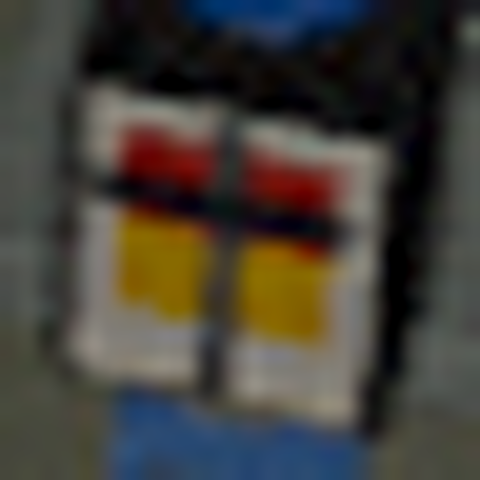

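The pointer bar lies in the lower part of the red band and the part is the blue relay, so the reading is tall and the target is the red line, 0.050. Now to the vice.

```bash
python3 -m crank '[[[0,0,0],[-2,4,0],1],[[0,0,0],[-2,4,0],-1],[[0,0,0],[-2,4,0],-1],[[0,0,0],[-2,4,0],-1],[[0,0,0],[-2,4,0],-1],[[0,0,0],[-2,4,0],-1],[[0,0,0],[-2.5,4.1,0],-1],[[0,0,-8],[0,0,0],-1]]'
python3 -m crank '[[[0,0,-8.3],[0,0,0],-1],[[0,0,-8.3],[0,0,0],-1],[[0,0,-8.3],[0,0,0],-1],[[0,0,-8.3],[0,0,0],-1],[[0,0,-8.3],[0,0,0],-1],[[0,0,-8.3],[0,0,0],-1],[[0,0,-8.3],[0,0,0],-1],[[0,0,-8.3],[0,0,0],-1]]'
python3 -m crank '[[[0,0,-8.3],[0,0,0],-1],[[0,0,0],[0,0,0],-1],[[0,0,0],[0,0,0],-1]]'
python3 - <<'E'
from h import *
cap('wrist');save('wrist','g.png',None,1.25);cap('scene');save('scene','h.png',(190,140,370,275),4)
E
```

```text
time_s: 4.6
tcp_pos: [0.5499, 0.0055, 0.2491]
eef_rot: [180.0, 0.1, -149.8]
contact_force: [-1.3, -0.2, -0.4]
gripper_width: 0.0509
gripper_force: 0.0
time_s: 5.4
tcp_pos: [0.5491, 0.001, 0.249]
eef_rot: [180.0, 0.0, -83.2]
contact_force: [-0.0, -0.7, -0.1]
gripper_width: 0.0876
gripper_force: 0.0
time_s: 5.7
tcp_pos: [0.549, 0.0008, 0.2492]
eef_rot: [180.0, 0.0, -75.4]
contact_force: [0.4, 0.1, 1.0]
gripper_width: 0.0879
gripper_force: 0.0
```

View pics/g.png

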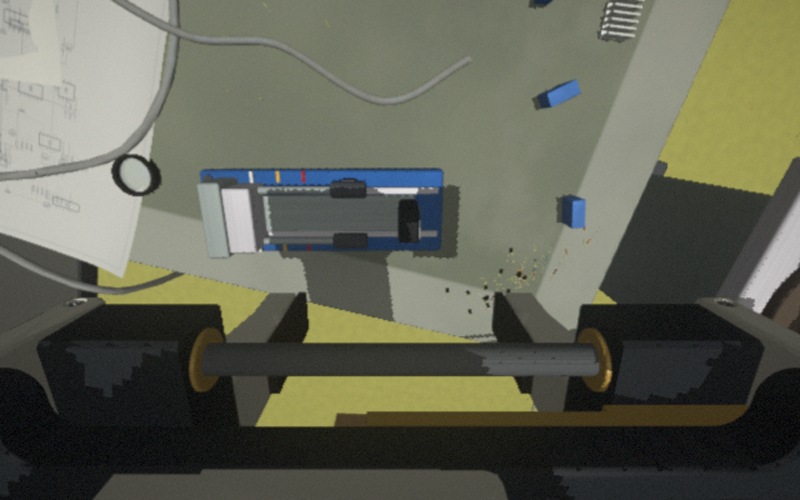

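View pics/h.png

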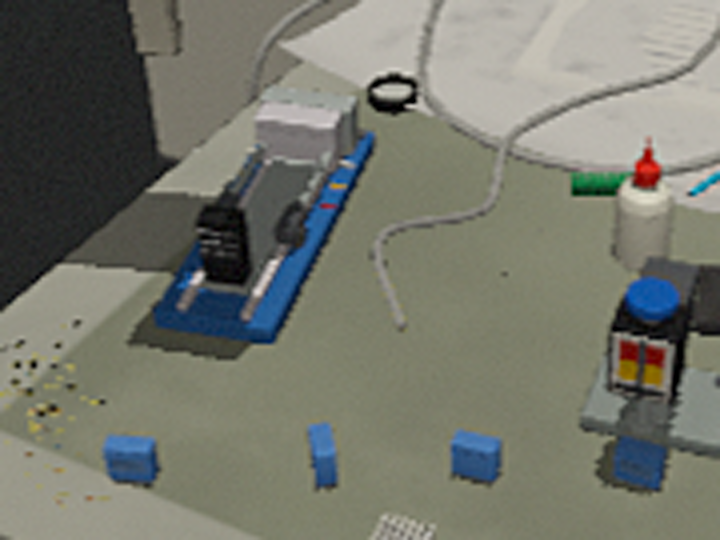

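The gauge has sprung back, with the relay still under it. The wrist view shows the vice aligned with the tool, and the grip at about (409,220). I'll use the depth image to find its top.

```bash
python3 - <<'E'
from h import *
d=np.load('wrist.npz')
pts=np.array([P('wrist',u,v) for u in range(300,350) for v in range(145,205)])
k=pts[(pts[:,2]>.07)&(pts[:,2]<.086)];print(len(k),k.mean(0))
a=np.radians(14.6);ex=np.array([np.cos(a),np.sin(a)]);ey=np.array([-ex[1],ex[0]])
for e in(ex,ey):
    q=k[:,:2]@e;lo,hi=np.percentile(q,[2,98]);print(lo,hi,hi-lo)
k2=P('scene',190+225/4,140+212/4,.078);print('scene',k2)
e1,e2=P('wrist',205/1.25,170/1.25,.016),P('wrist',442/1.25,170/1.25,.016);v=e1-e2;print('yaw',np.degrees(np.arctan2(v[1],v[0])))
c=P('wrist',442/1.25,170/1.25,.016),P('wrist',442/1.25,250/1.25,.016);m=(c[0]+c[1])/2
print('pred grip',m[:2]+ex*.035,c)
import to; to.go([*k[:,:2].mean(0),.07],-75.5)
E
```

```text
471 [ 0.54241529 -0.00562866  0.078     ]
0.514274593239175 0.5316302730833075 0.017355679844132443
-0.1555472670248191 -0.12733795647055338 0.028209310554265732
scene [ 0.5459 -0.008   0.078 ]
yaw 14.545073603262674
pred grip [ 0.54146982 -0.00382757] (array([ 0.5193, -0.0522,  0.016 ]), array([0.4959, 0.0269, 0.016 ]))
shift cm [ 0.46  0.81 17.94]
turn [0.   0.01 0.11]
```

```bash
python3 -m crank '[[[0,0,0],[0.5,0.8,4],-0.6],[[0,0,0],[0,0,4],-0.6],[[0,0,0],[0,0,4],-0.6],[[0,0,0],[0,0,3],-0.4],[[0,0,0],[0,0,2],-0.4],[[0,0,0],[0,0,0.7],-0.4],[[0,0,0],[0,0,0],-0.4]]'
python3 -m crank '[[[0,0,0],[0,0,0],1],[[0,0,0],[0,0,0],1],[[0,0,0],[0,0,0],1],[[0,0,0],[0,0,0],1],[[0,0,0],[0,0,0],1],[[0,0,0],[0,0,0],1]]' 40
```

```text
time_s: 6.5
tcp_pos: [0.5423, -0.0063, 0.0719]
eef_rot: [179.9, -0.0, -75.3]
contact_force: [-0.2, 0.2, 1.3]
gripper_width: 0.0616
gripper_force: 0.0
time_s: 7.1
tcp_pos: [0.5427, -0.0062, 0.0728]
eef_rot: [-180.0, 0.0, -75.2]
contact_force: [0.1, -0.6, -0.2]
gripper_width: 0.0185
gripper_force: 0.8
```

```bash
python3 -m crank '[[[0,0,0],[0,0,0],1],[[0,0,0],[0,0,0],1],[[0,0,0],[0,0,0],1]]'
python3 -m crank '[[[0,0,0],[0,0.8,0],1],[[0,0,0],[0,0.9,0],1],[[0,0,0],[0,0.9,0],1],[[0,0,0],[0,0.9,0],1],[[0,0,0],[0,0.8,0],1],[[0,0,0],[0,0.7,0],1],[[0,0,0],[0,0,0],1],[[0,0,0],[0,0,0],1]]'
python3 - <<'E'
from h import *
s=r.get_state();print(s['tcp_pos'],np.linalg.norm(s['tcp_pos'][:2]-np.array([.5427,-.0062])))
cap('scene');save('scene','i.png',(225,155,295,225),8)
E
```

```text
time_s: 7.4
tcp_pos: [0.5431, -0.0061, 0.0727]
eef_rot: [-180.0, -0.0, -75.2]
contact_force: [1.2, 0.6, 0.8]
gripper_width: 0.0179
gripper_force: 40.0
time_s: 8.2
tcp_pos: [0.4962, -0.0183, 0.0728]
eef_rot: [-179.8, -0.0, -75.2]
contact_force: [9.0, -0.3, -6.6]
gripper_width: 0.0181
gripper_force: 40.0
[ 0.49617211 -0.01834755  0.07277895] 0.04808749952672016
```

View pics/i.png

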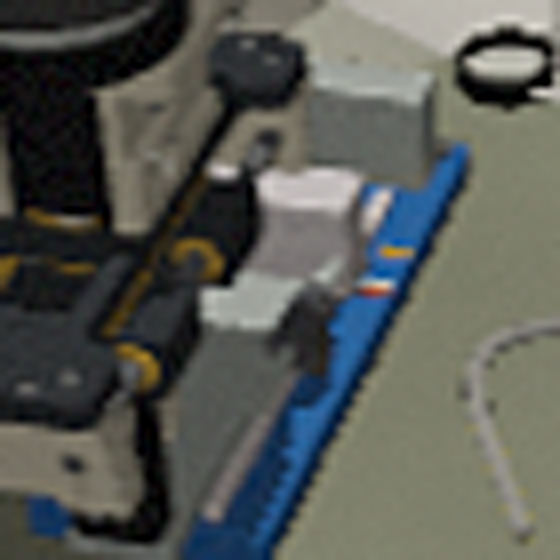

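The white pointer is at about (368,291), right by the red line at (377,287). Measured travel is 48.5 mm, so I'll add about 1.2 mm and check in one composite view.

```bash
python3 -m crank '[[[0,0,0],[0,0.12,0],1],[[0,0,0],[0,0,0],1],[[0,0,0],[0,0,0],1]]'
python3 - <<'E'
from h import *
s=r.get_state();print(s['tcp_pos'],np.linalg.norm(s['tcp_pos'][:2]-np.array([.5431,-.0061])))
for n in('scene','side','wrist'):cap(n)
L=lambda n,b,sc:cv2.resize(np.load(n+'.npz')['color'][b[1]:b[3],b[0]:b[2],::-1],sc,interpolation=cv2.INTER_CUBIC)
im=np.vstack([np.hstack([L('scene',(260,172,284,196),(300,300)),L('side',(290,170,400,225),(500,300))]),np.hstack([L('scene',(210,190,410,290),(400,200)),L('wrist',(0,0,640,400),(400,200))])])
cv2.imwrite('pics/j.png',im)
E
```

```text
time_s: 8.55
tcp_pos: [0.4953, -0.0186, 0.0728]
eef_rot: [-179.8, -0.0, -75.2]
contact_force: [9.2, -0.5, -7.1]
gripper_width: 0.0175
gripper_force: 40.0
[ 0.49534867 -0.01857116  0.07278257] 0.04935300380847487
```

View pics/j.png

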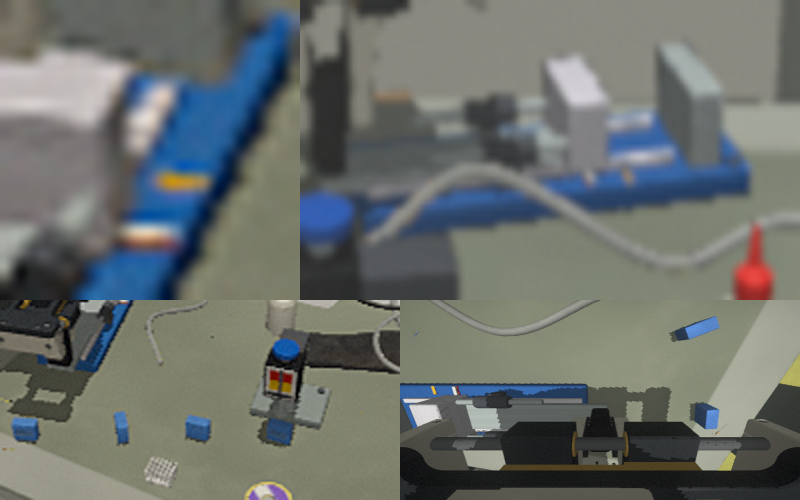

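In all three views the white pointer lies on the red line (top-left crop at (150,237), wrist at (455,390)). The gauge is up, the relay is still under it, and travel is 49.4 mm, held at 40 N. I'm handing in.

```bash
python3 -c "
from plant import r
print(r.close_job())"
```

```text
the job is handed in; nothing more can be done
None
```

I pressed the gauge to its stop and it read red for the relay, then let it spring back up; the vice grip is held at the red line (measured pull 49.4 mm of 50 mm), and the job is handed in.

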